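# Jack up the hub cradle at its marked lift point

### The arm

A 6-joint arm with a two-finger parallel gripper is mounted at the origin on the work surface. World frame = base frame: x ahead of the robot, y to its left, z up, the work surface at z = 0. Lengths are in m, angles in rad, forces in N, time in s.
With the tool pointing down it reaches from about 0.275 to 0.825 m from the base axis. Payload 5.2 kg.
Tool frame: the origin (TCP) lies at the very end of the fingers, on their centre line; the grasp point (between the pads) lies 19 mm behind it; z points along the fingers, y is the line along which they close (so a half turn about z gives the same grasp; the last joint's range is limited). The gripper opens to 93 mm and grips with 3 to 60 N. Pads are 15 mm wide; open, the fingers measure 128 mm over their backs; the gripper's body (75 mm by 188 mm) begins 65 mm behind the grasp point.
Start: joints at [-1.384, 0.259, 1.535, -0, 1.348, -0.203], TCP at [0.209, -0.509, 0.219] pointing down, gripper open.
Joint ranges: [-3.14, 3.14], [-0.91, 2.08], [0.19, 2.58], [-1.22, 4.36], [0.22, 2.71], [-3.12, 3.12]. Speed limits (rad/s): [2.57, 2.57, 3.14, 3.14, 3.14, 3.14].

### API

Orientations are given as a rotation vector (axis times angle).
In Python, from plant import r gives the robot as it stands.
- The arm moves only by the tool jog_arm, called by a JSON object that holds its "op" and its "data". Schema: {"type":"object","properties":{"rows":{"type":"array","items":{"type":"array","items":{"type":"number"},"minItems":6,"maxItems":6},"minItems":1,"maxItems":20},"jaw":{"type":"number"},"force":{"type":"number"},"only":{"type":"string"},"quiet":{"type":"boolean"},"lines":{"type":"string"}},"required":["rows"],"additionalProperties":false}. rows is a list of rows, 1 to 20 of them, each of 6 numbers: dx, dy, dz in mm, then a rotation vector rx, ry, rz in units of 0.25 rad; each row is the pose to reach, as a shift and turn from the pose commanded when the call began, along the tool's axes at that moment; what a row does not reach only later rows make up. A row lasts 1/12 s, in which the tool goes at most 0.0417 m and 0.125 rad, less where a joint would pass 70% of its speed; a pose out of reach is approached as far as the arm can. jaw is the finger opening in m, set as the call begins (left out keeps the last). The fingers move at their own pace and stop on an object; force is the grip in N (left out, the last holds). Time passes only in rows, so rows that do not move let the fingers close. The tool returns the time, the measured TCP pose, the force, the opening and the grip force at its end. only (a regular expression) keeps the lines of the reply that match it, lines (a string "A,B") keeps lines A to B, and quiet returns only ok. Input that does not fit is refused with a message, and nothing moves.
- r.read_state(): the state, without advancing time (a new reading comes with each control period).
- r.snapshot(name): name is "scene" or "top" or "wrist"; returns a dict with "pixels" (400x640x3 uint8, blue, green, red), "intrinsics" (3x3 intrinsics, pixels), "D" ([k1, k2, p1, p2, k3] as OpenCV has them; the pictures are not rectified), "world_from_camera" (4x4, takes a point from camera to world coordinates). Camera axes: x right, y up, looking along -z (the intrinsics and any distortion apply to the point x, -y, -z); pixel columns grow to the right and rows downward; lengths in m; the calibration is good to about 2 mm. A picture is of the moment at which its call begins. There is no depth.
- r.close_job(): hands the job in; it is judged then, once.
The state is a dict: "time": time; "joint_positions": joint angles; "joint_vel": joint speeds; "tau": joint torques, N m; "eef_pos": TCP position; "eef_rot": TCP orientation; "contact_force": force on the tool from outside, world axes, zero at the start; "wrist_torque": the same for the moment, N m; "grip_width": finger opening in m; "finger_force": force on a finger pad.
Only numpy, scipy, OpenCV 4.12 (cv2) and the standard library are available. Lean on these libraries where they do the work, as an engineer would, in place of code of your own. Each camera call takes 0.05 s, during which the arm holds its last target. There are 200 camera calls.

### The job

Seat the round flanged lift pad in the jack's saddle cup with its green rubber face up, then set the jack so that the pad is centred under the yellow marker clip on the hub cradle's beam. Let go of the jack, then pump its handle: press it fully down, let it rise fully, then press it fully down again and finish while still holding it down, so that only the jack carries the raised beam. Lift the beam only with the jack: keep your hand off the cradle and the clips, and leave the other things on the bench where they are.

Things in the scene. Friction and masses are not known exactly. Their poses are not given: they have to be found in the camera images.
- cradle: fixed grey stand that carries the beam. Origin on the bench under the beam's centreline; y runs along the beam, x away from the robot. The bench under the beam is clear from y = -180 to +205 mm; a foot bar 12 mm high joins the feet behind, at x = +50 to +80 mm: a jack must not reach beyond x = +50 mm.
- beam (a joint): aluminium beam's hinge, rad: 0 = level on its post, grows as the hub end rises; a full jack stroke gives 0.06 to 0.12. Beam 36 mm wide, 30 mm high, from y = -220 to +230 mm of the cradle, underside 85 mm and top 115 mm above the bench, hinged at y = +220 mm. Needs 5 to 16 N under the yellow clip to lift.
- mark_yellow: yellow clip riding loose on top of the beam; it marks the lift point, which is on the beam's underside straight below. 24 mm along the beam, 46 mm across it, top plate 5 mm thick, skirts 17 mm down the beam's sides. Origin at the centre of the top plate's underside, 115 mm above the bench.
- mark_blue: blue clip of the same shape elsewhere on the beam; not the lift point.
- jack: loose red lever jack, 0.85 to 1 kg. Origin at the base's underside; x points to the saddle end. Base 12 mm high, x from -140 to +115 mm, 80 mm wide. Orange grip fin at the origin: 34 mm long (x), 14 mm thick (y), top 105 mm above the bench: grip it across y from above to slide the jack. Saddle cup at x = +90 mm. Handle pivot at x = -20 mm, 50 mm up; handle points to -x.
- saddle_rim (a point): centre of the saddle cup's rim plane, 64 mm above the bench when the handle is up, rising straight by 60 mm per radian of handle (30 mm at full stroke). Cup outside diameter 44 mm, pocket inside diameter 34 mm, 9 mm deep.
- handle (a joint): rad: 0 = up (sprung, does not latch), 0.5 = fully down at its stop. Ends in a paddle (black, green top, 50 mm long, 70 mm wide). Its top centre: up, at jack x = -106 mm, 90 mm above the bench, sloping 0.38 rad up to its free end; down, x = -115 mm, 44 mm above the bench, 0.12 rad the other way. Needs about 2 N free, up to 14 N under the beam, which the pad meets at 0.18 rad.
- lift_pad: loose round lift pad, 70 g, standing rubber up. Origin at the centre of the stem's underside, z towards the rubber. Stem 30 mm diameter, 8 mm high; aluminium flange 50 mm diameter from 8 to 14 mm; green rubber disc 40 mm diameter to 18 mm. Seated, the flange rests on the cup's rim (origin 8 mm below the rim centre; pad top 74 mm above the bench).
- grease_jar: bystander: white and red jar, 68 mm diameter, 50 mm high, origin under its centre
- oil_bottle: bystander: black bottle, 52 mm diameter, 140 mm high, origin under its centre
- screwdriver: bystander: blue screwdriver lying on the bench
- nipple_box: bystander: small pale translucent box, 60 x 45 x 30 mm, origin under its centre
- cone_wrench: bystander: steel wrench, about 150 mm, lying on the bench
- hub_top (a point): top (75 mm above the beam; a steel axle end stands 12 mm higher) of the gold bicycle hub, 58 mm in diameter, that stands fixed on the beam at y = -155 mm of the cradle

How it is judged:
By the outcome, as a careful person would: the job done as asked, in the order asked, and still so for the second after the job is handed in, while the arm keeps its last pose, push and grip.
It also fails if it takes over 72 s, if anything falls off the work surface, if the arm or the gripper's body presses on something with over 40 N, if the wrist force passes 120 N, or if a joint passes its speed limit or range.

## Working session

There is one attempt and no reset: what is moved stays moved. The work goes in short steps, Python scripts to look and compute and a tool call to move; the robot and the scene stay as the last step left them, time stands still between calls to the robot, and variables do not carry over. Pictures are saved under pics/ and viewed, at most 10 in all, crops included, and the job is handed in when it is done.

```bash
ls; mkdir -p pics
```

Create h.py:
```python
import numpy as np, cv2
from plant import r
from scipy.spatial.transform import Rotation as R
def snap(n,f):
    s=r.snapshot(n); cv2.imwrite('pics/'+f+'.png',s['pixels'])
    np.savez('pics/'+f+'.npz',K=s['intrinsics'],D=s['D'],T=s['world_from_camera']); return s
def ray(f,uv):
    d=np.load('pics/'+f+'.npz'); p=cv2.undistortPoints(np.array([[uv]],float),d['K'],np.array(d['D'],float)).ravel()
    T=d['T']; return T[:3,3],T[:3,:3]@np.array([p[0],-p[1],-1])
def at(f,uv,z):
    o,v=ray(f,uv); return o+v*(z-o[2])/v[2]
def proj(f,P):
    d=np.load('pics/'+f+'.npz');T=d['T'];c=(np.atleast_2d(P)-T[:3,3])@T[:3,:3]
    c=c*[1,-1,-1]; return cv2.projectPoints(c,np.zeros(3),np.zeros(3),d['K'],np.array(d['D'],float))[0].reshape(-1,2)
def tool(P):  # world shift to tool axes
    s=r.read_state(); return R.from_rotvec(s['eef_rot']).inv().apply(np.array(P)-s['eef_pos'])
```

Run:
```python
from h import *
for n in('top','scene'): s=snap(n,n+'0'); print(n,s['world_from_camera'][:3].round(3).tolist())
s=r.read_state(); print(s['eef_pos'],s['eef_rot'],R.from_rotvec(s['eef_rot']).as_matrix().round(3),s['time'])
```

```text
pics
plant.py
top [[-0.02, 0.99, -0.141, 0.412], [-0.999, -0.025, -0.031, 0.012], [-0.034, 0.141, 0.989, 1.188]]
scene [[0.735, -0.564, 0.377, 1.031], [0.678, 0.599, -0.426, -0.514], [0.014, 0.569, 0.822, 1.183]]
[ 0.20895125 -0.50824104  0.21791973] [-3.08049234e+00 -6.08178273e-01 -2.28657345e-05] [[ 0.925  0.38  -0.   ]
 [ 0.38  -0.925  0.002]
 [ 0.    -0.002 -1.   ]] 0.1
```

View pics/top0.png

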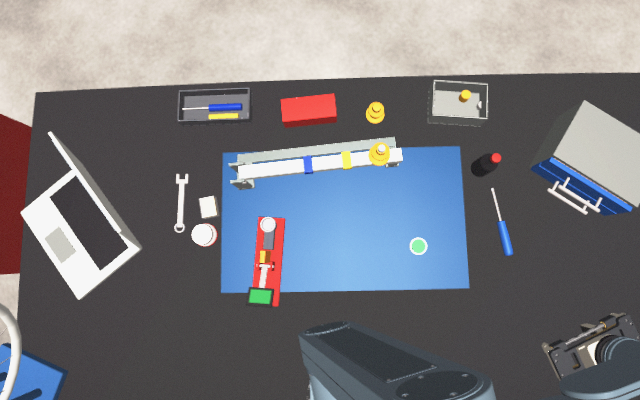

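View pics/scene0.png

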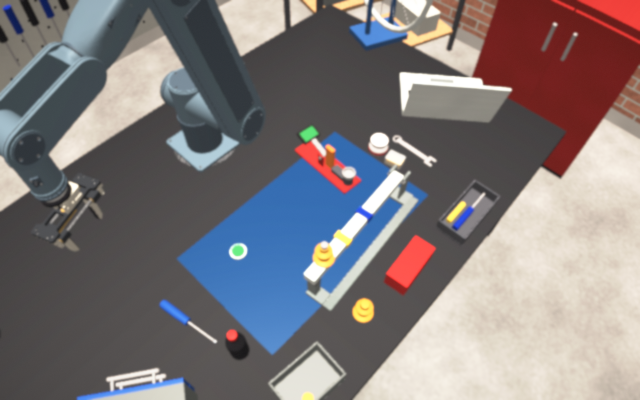

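Both views show the jack at left (saddle about (268,224), paddle (260,296) in top0), the pad at (418,246), the yellow clip at (346,160), the blue clip at (308,165) and the hub at (379,152). I'll enlarge this area.

Run:
```python
import cv2
a=cv2.imread('pics/top0.png')[130:310,222:442]
b=cv2.resize(a,None,fx=3.5,fy=3.3,interpolation=cv2.INTER_CUBIC)
b=cv2.resize(a,None,fx=3,fy=3,interpolation=cv2.INTER_CUBIC); cv2.imwrite('pics/top0c.png',b)
```

```text
(no output)
```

View pics/top0c.png

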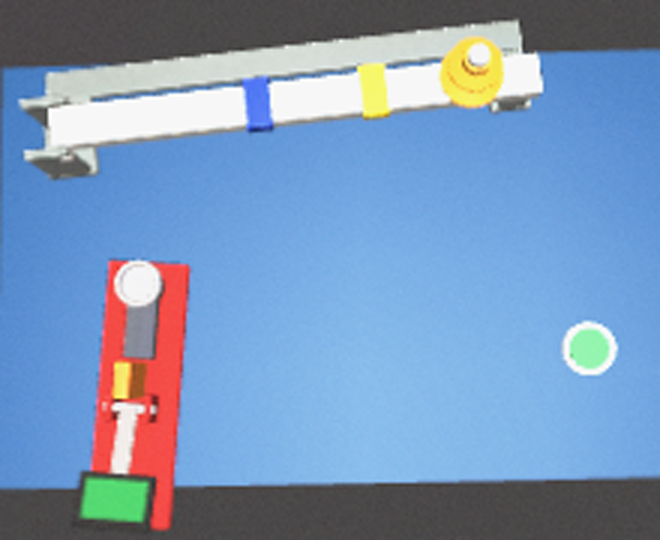

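The crop (3×) shows the cup rim at (138,284), fin top at (122,380), pad at (590,348), yellow clip spanning (359..389, 65..117), and beam ends at (47,110/148) and (541,54/92).

Add to h.py:
```python
def c(x,y): return (222+(x+.5)/3-.5,130+(y+.5)/3-.5)
```

Run:
```python
from h import *
def p(n,xy,z): print(n,at('top0',c(*xy),z).round(4)[:2])
p('cup',(138,284),.064);p('fin',(122,380),.105)
for q in((109,261),(188,266),(170,529),(155,528)):p('base',q,.012)
p('pad rubber',(590,348),.018);
for q in((359,66),(384,64),(389,115),(364,118)):p('clip',q,.12)
for q in((47,110),(47,148),(541,54),(543,92)):p('beam',q,.115)
p('hub',(478,54),.202)
for q in ((84,476),(152,479),(148,524),(80,517)):p('paddle',q,.09)
s=cv2.imread('pics/scene0.png')
# segmentation
for f in('top0','scene0'):
    im=cv2.cvtColor(cv2.imread(f'pics/{f}.png'),cv2.COLOR_BGR2HSV)
    for n,lo,hi,z in(('green',(45,80,100),(80,255,255),.018),('yellow',(25,120,150),(34,255,255),.12)):
        m=cv2.inRange(im,lo,hi);k,l,st,ce=cv2.connectedComponentsWithStats(m)
        for i in range(1,k):
            if st[i,4]>30: print(f,n,st[i],ce[i].round(1),at(f,ce[i],z).round(4))
```

```text
cup [0.5014 0.2084]
fin [0.4126 0.2158]
base [0.5287 0.2462]
base [0.5221 0.1682]
base [0.2707 0.1874]
base [0.2718 0.2018]
pad rubber [ 0.4337 -0.2177]
clip [ 0.69   -0.0027]
clip [ 0.6913 -0.0253]
clip [ 0.644  -0.0284]
clip [ 0.6418 -0.0059]
beam [0.6585 0.2835]
beam [0.6231 0.283 ]
beam [ 0.698  -0.1682]
beam [ 0.6626 -0.1683]
hub [ 0.6763 -0.1012]
paddle [0.3276 0.2531]
paddle [0.3242 0.1917]
paddle [0.2847 0.1955]
paddle [0.2915 0.2567]
top0 green [412 240  13  13 130] [417.9 245.8] [ 0.4335 -0.2164  0.018 ]
top0 green [248 289  24  15 307] [259.7 296. ] [0.3    0.2398 0.018 ]
top0 yellow [462  91   8   7  50] [465.6  93.9] [ 0.8457 -0.3515  0.12  ]
top0 yellow [366 103  18  20 228] [375.1 112.3] [ 0.7989 -0.0985  0.12  ]
top0 yellow [209 114  29   5 121] [222.7 115.7] [0.8035 0.3258 0.12  ]
top0 yellow [369 143  21  22 272] [378.6 154.7] [ 0.6787 -0.1032  0.12  ]
top0 yellow [341 152  11  17 129] [346.2 159.6] [ 0.6676 -0.0152  0.12  ]
top0 yellow [260 251   5  12  41] [262.1 256. ] [0.4135 0.2134 0.12  ]
scene0 green [299 125  20  17 202] [308.5 133.2] [0.2568 0.2755 0.018 ]
scene0 green [232 245  12  11  90] [237.5 250.4] [ 0.433  -0.2176  0.018 ]
scene0 yellow [448 202  17  19 118] [455.9 211.1] [0.8549 0.2806 0.12  ]
scene0 yellow [335 233  17  12  74] [343.  238.1] [ 0.6706 -0.0162  0.12  ]
scene0 yellow [314 245  20  22 186] [323.1 256.6] [ 0.6693 -0.0966  0.12  ]
scene0 yellow [354 300  18  21 231] [362.8 310. ] [ 0.8461 -0.14    0.12  ]
```

Run:
```python
from h import *
print(tool([.4337,-.2172,.08]).round(4))
```

```text
[ 0.3184 -0.1836  0.1383]
```

Units first: shifts go in mm and turns go in units of 0.25 rad. So 0.318 m is 318, -0.184 m is -184, 0.475 rad is 1.9.

{"op": "jog_arm", "data": {"rows": [[318, -184, 138, 0, 0, 1.9], [318, -184, 138, 0, 0, 1.9], [318, -184, 138, 0, 0, 1.9], [318, -184, 138, 0, 0, 1.9], [318, -184, 138, 0, 0, 1.9], [318, -184, 138, 0, 0, 1.9], [318, -184, 138, 0, 0, 1.9], [318, -184, 138, 0, 0, 1.9], [318, -184, 138, 0, 0, 1.9], [318, -184, 138, 0, 0, 1.9], [318, -184, 138, 0, 0, 1.9], [318, -184, 138, 0, 0, 1.9], [318, -184, 138, 0, 0, 1.9], [318, -184, 138, 0, 0, 1.9]], "jaw": 0.093, "force": 15}}

```text
time: 1.27
eef_pos: [0.4331, -0.219, 0.0811]
eef_rot: [3.138, -0.136, 0.001]
contact_force: [-0.8, -0.5, 0.3]
grip_width: 0.0929
finger_force: 0.0
```

Run:
```python
from h import *
print(tool([.4337,-.2172,.005]).round(4)); s=r.read_state(); print(s['eef_pos'],R.from_rotvec(s['eef_rot']).as_matrix().round(3))
snap('wrist','w1')
```

```text
[ 0.0004 -0.0019  0.0761]
[ 0.43305174 -0.21901038  0.08114551] [[ 0.996 -0.086  0.001]
 [-0.086 -0.996 -0.001]
 [ 0.001  0.001 -1.   ]]
```

View pics/w1.png

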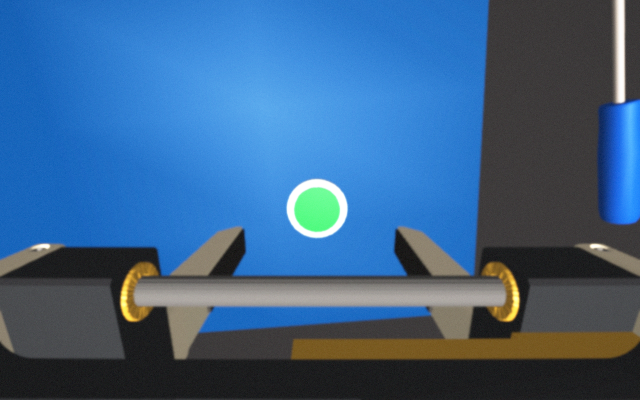

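The wrist view shows the pad centred at (317,208), midway between the fingers. I'll cross-check it and compute the descent.

Run:
```python
from h import *
p=at('w1',(317,208.5),.018); print(p, tool([p[0],p[1],.005]).round(4))
```

```text
[ 0.4346472  -0.21628503  0.018     ] [ 0.0014 -0.003   0.0762]
```

{"op": "jog_arm", "data": {"rows": [[0.6, -1.8, 40, 0, 0, 0], [0.6, -1.8, 70, 0, 0, 0], [0.6, -1.8, 76, 0, 0, 0], [0.6, -1.8, 76, 0, 0, 0]]}}

```text
time: 1.65
eef_pos: [0.4322, -0.2158, 0.0033]
eef_rot: [-3.136, 0.136, 0.006]
contact_force: [-0.3, 0.1, -0.7]
grip_width: 0.0932
finger_force: 0.0
```

To row units: 0.0018 m is 1.8, -0.001 m is -1.

{"op": "jog_arm", "data": {"rows": [[1.8, 0, -1, 0, 0, 0], [1.8, 0, -1, 0, 0, 0]]}}

```text
time: 1.82
eef_pos: [0.4372, -0.2176, 0.0075]
eef_rot: [3.137, -0.135, 0.004]
contact_force: [0.4, 0.7, 0.1]
grip_width: 0.0934
finger_force: 0.0
```

{"op": "jog_arm", "data": {"rows": [[0, 0, 0, 0, 0, 0], [0, 0, 0, 0, 0, 0], [0, 0, 0, 0, 0, 0], [0, 0, 0, 0, 0, 0], [0, 0, 0, 0, 0, 0], [0, 0, 0, 0, 0, 0]], "jaw": 0.04, "force": 20}}

```text
time: 2.32
eef_pos: [0.4359, -0.2161, 0.0058]
eef_rot: [3.139, -0.134, 0.0]
contact_force: [0.5, 0.5, -0.2]
grip_width: 0.0578
finger_force: 0.0
```

{"op": "jog_arm", "data": {"rows": [[0, 0, 0, 0, 0, 0], [0, 0, -40, 0, 0, 0], [0, 0, -80, 0, 0, 0], [0, 0, -120, 0, 0, 0], [0, 0, -120, 0, 0, 0]]}}

```text
time: 2.73
eef_pos: [0.4396, -0.219, 0.1328]
eef_rot: [3.131, -0.133, 0.016]
contact_force: [1.1, 0.2, -0.3]
grip_width: 0.049
finger_force: 20.0
```

Run:
```python
from h import *
snap('wrist','w2'); s=r.read_state(); print(s['eef_pos'],s['eef_rot'],tool([.5014,.2084,.13]).round(4))
```

```text
[ 0.43832843 -0.21806849  0.12961879] [ 3.13328807 -0.13322864  0.01141226] [ 0.0267 -0.4303 -0.0024]
```

View pics/w2.png

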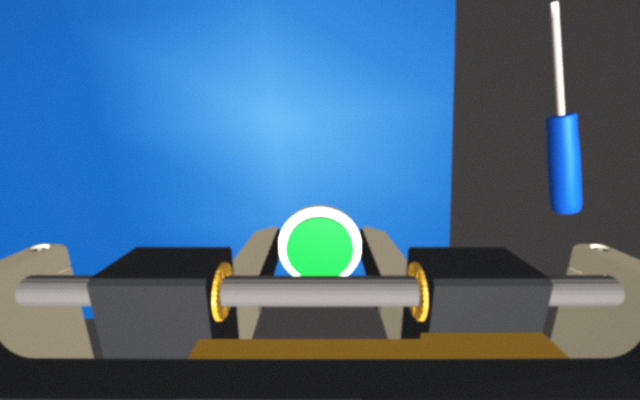

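The pad is held level between the fingers (flange 278..362 px wide, centre (320,245)). I'll carry it above the cup.

To row units: -0.43 m is -430, -0.42 m is -420.

{"op": "jog_arm", "data": {"rows": [[3, -35, -3, 0, 0, 0], [6, -70, -3, 0, 0, 0], [8, -110, -3, 0, 0, 0], [10, -150, -3, 0, 0, 0], [13, -190, -3, 0, 0, 0], [15, -230, -3, 0, 0, 0], [18, -270, -3, 0, 0, 0], [20, -310, -3, 0, 0, 0], [22, -350, -3, 0, 0, 0], [25, -390, -3, 0, 0, 0], [26, -420, -3, 0, 0, 0], [27, -430, -3, 0, 0, 0], [27, -430, -3, 0, 0, 0], [27, -430, -3, 0, 0, 0], [27, -430, -3, 0, 0, 0], [27, -430, -3, 0, 0, 0]], "force": 25}}

```text
time: 4.12
eef_pos: [0.499, 0.2083, 0.1283]
eef_rot: [3.138, -0.137, -0.001]
contact_force: [0.3, 0.7, -0.8]
grip_width: 0.0488
finger_force: 25.0
```

Run:
```python
from h import *
snap('wrist','w3');snap('top','t3'); s=r.read_state(); print(s['eef_pos'],s['eef_rot'],tool([.5014,.2084,.13]).round(4))
a=cv2.imread('pics/w3.png')[150:350,190:450]
cv2.imwrite('pics/w3c.png',cv2.resize(a,None,fx=3,fy=3,interpolation=cv2.INTER_CUBIC))
```

```text
[0.49934577 0.20855354 0.12863124] [ 3.13833195e+00 -1.37083859e-01 -2.94524596e-04] [ 0.0021 -0.     -0.0014]
```

View pics/w3c.png

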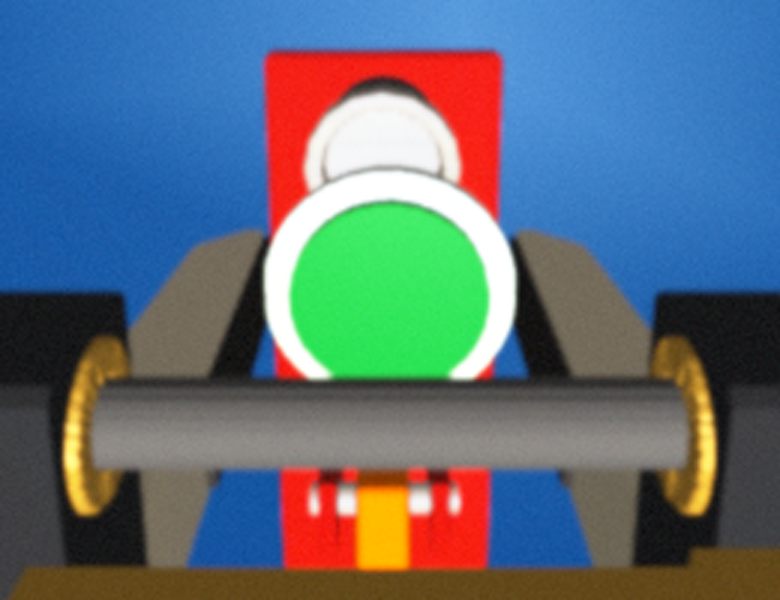

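The crop shows the held pad flange (264..516, top edge 168) and the cup rim behind (306..461, top edge 92). I'll fit circles to both.

Run:
```python
from h import *
from scipy.optimize import least_squares as ls
t=np.linspace(0,2*np.pi,181)
def k(x,y): return 190+(x+.5)/3-.5,150+(y+.5)/3-.5
def fit(l,rr,tp,rad,z=None,x0=(.5,.208,.13)):
    tgt=np.array([k(l,0)[0],k(rr,0)[0],k(0,tp)[1]])
    def f(q):
        zz=q[2] if z is None else z
        P=np.c_[q[0]+rad*np.cos(t),q[1]+rad*np.sin(t),0*t+zz]
        u=proj('w3',P); return np.array([u[:,0].min(),u[:,0].max(),u[:,1].min()])-tgt
    s=ls(f,x0 if z is None else x0[:2],x_scale=.01,diff_step=1e-4); return s.x.round(4),s.fun.round(2)
print('flange top',fit(264,516,168,.025)); print('rubber top',fit(289,489,200,.020))
print('cup',fit(306,461,92,.022,.064))
print('cup zfree',fit(306,461,92,.022))
s=r.read_state();print(s['eef_pos'])
```

```text
flange top (array([0.4985, 0.2091, 0.1366]), array([-0.,  0.,  0.]))
rubber top (array([0.4968, 0.2094, 0.1357]), array([-0.,  0.,  0.]))
cup (array([0.5022, 0.2105]), array([-0.46,  0.46,  0.02]))
cup zfree (array([0.5014, 0.2106, 0.0598]), array([-0.,  0.,  0.]))
[0.49934577 0.20855354 0.12863124]
```

To row units: 0.062 m is 62, 0.0036 m is 3.6.

{"op": "jog_arm", "data": {"rows": [[3.6, -0.9, 30, 0, 0, 0], [3.6, -0.9, 50, 0, 0, 0], [3.6, -0.9, 57, 0, 0, 0], [3.6, -0.9, 60, 0, 0, 0], [3.6, -0.9, 62, 0, 0, 0], [3.6, -0.9, 63.5, 0, 0, 0], [3.6, -0.9, 65, 0, 0, 0], [3.6, -0.9, 66.5, 0, 0, 0], [3.6, -0.9, 66.5, 0, 0, 0]]}}

```text
time: 4.97
eef_pos: [0.5035, 0.2108, 0.0628]
eef_rot: [-3.138, 0.134, -0.002]
contact_force: [0.2, 0.6, 0.5]
grip_width: 0.0492
finger_force: 25.0
```

Run:
```python
from h import *
for i in range(4): s=snap('wrist','w4'); q=r.read_state(); print(q['eef_pos'].round(4),q['contact_force'].round(1))
```

```text
[0.5034 0.2107 0.0628] [ 0.3 -0.6  1.1]
[0.5035 0.2107 0.0627] [-0.5 -0.1  1.9]
[0.5035 0.2108 0.0628] [ 0.5 -0.1  2.5]
[0.5034 0.2108 0.0627] [ 0.6 -0.1  2.8]
```

{"op": "jog_arm", "data": {"rows": [[0, 0, 0, 0, 0, 0], [0, 0, 0, 0, 0, 0], [0, 0, 0, 0, 0, 0], [0, 0, 0, 0, 0, 0], [0, 0, 0, 0, 0, 0]], "jaw": 0.075}}

```text
time: 5.58
eef_pos: [0.5028, 0.2106, 0.062]
eef_rot: [3.139, -0.134, -0.001]
contact_force: [-0.7, -0.3, 0.4]
grip_width: 0.074
finger_force: 0.0
```

{"op": "jog_arm", "data": {"rows": [[0, 0, -30, 0, 0, 0], [0, 0, -60, 0, 0, 0], [0, 0, -100, 0, 0, 0], [-40, 0, -100, 0, 0, 0], [-85, 0, -100, 0, 0, 0], [-85, 0, -100, 0, 0, 0]]}}

```text
time: 6.08
eef_pos: [0.4107, 0.2178, 0.1615]
eef_rot: [3.138, -0.131, -0.01]
contact_force: [-1.8, -0.3, -0.8]
grip_width: 0.0748
finger_force: 0.0
```

Run:
```python
from h import *
snap('wrist','w5');s=r.read_state(); print(s['eef_pos'],s['eef_rot'])
a=cv2.imread('pics/w5.png')[0:320,130:510]
cv2.imwrite('pics/w5c.png',cv2.resize(a,None,fx=1.8,fy=1.8,interpolation=cv2.INTER_CUBIC))
```

```text
[0.41352968 0.21793507 0.16189418] [ 3.1382965  -0.13092397 -0.00521315]
```

View pics/w5c.png

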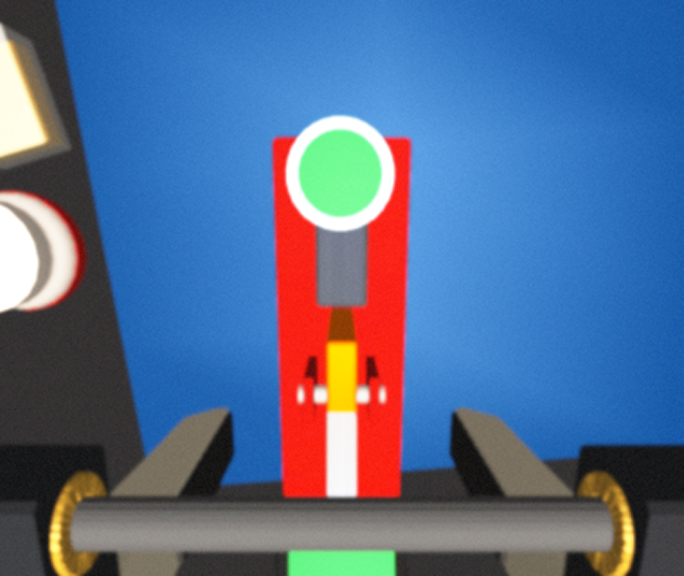

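The pad sits centred on the saddle at (340,172), and the fin is at (327..358, 341..411) in the crop. I'll check the seat height and the fin position.

Run:
```python
from h import *
from scipy.optimize import least_squares as ls
t=np.linspace(0,2*np.pi,181)
k=lambda x,y:(130+(x+.5)/1.8-.5,(y+.5)/1.8-.5)
def fit(l,rr,tp,bt,rad,z=None):
    tgt=np.array([k(l,0)[0],k(rr,0)[0],k(0,tp)[1],k(0,bt)[1]])
    def f(q):
        u=proj('w5',np.c_[q[0]+rad*np.cos(t),q[1]+rad*np.sin(t),0*t+q[2]]); return np.r_[u.min(0)[0],u.max(0)[0],u.min(0)[1],u.max(0)[1]]-tgt
    s=ls(f,(.5,.208,.07),x_scale=.01,diff_step=1e-4); return s.x.round(4),s.fun.round(2)
print(fit(286,395,115,231,.025),fit(299,383,129,217,.02))
for q in((327,341),(358,341),(327,411),(357,411)): print(at('w5',k(*q),.105).round(4))
for q in((273,139),(411,139),(282,496),(401,496)): print(at('w5',k(*q),.012).round(4))
F=np.array([.4121,.2160]); print(tool([*F,.080]).round(4)); s=r.read_state();print(s['eef_pos'])
```

```text
(array([0.5012, 0.2113, 0.0778]), array([-0.11,  0.11,  0.1 , -0.11])) (array([0.5024, 0.211 , 0.066 ]), array([ 0.11, -0.11, -0.1 ,  0.11]))
[0.4303 0.2233 0.105 ]
[0.4291 0.2097 0.105 ]
[0.3974 0.2264 0.105 ]
[0.3963 0.2127 0.105 ]
[0.5287 0.2475 0.012 ]
[0.5221 0.1694 0.012 ]
[0.3033 0.2683 0.012 ]
[0.2963 0.1874 0.012 ]
[-0.001   0.002   0.0819]
[0.41352968 0.21793507 0.16189418]
```

To row units: 0.089 m is 89, 0.08 m is 80.

{"op": "jog_arm", "data": {"rows": [[-1, 1, 40, 0, 0, 0], [-1, 1, 80, 0, 0, 0], [-1, 1, 89, 0, 0, 0], [-1, 1, 89, 0, 0, 0]]}}

```text
time: 6.47
eef_pos: [0.4153, 0.2162, 0.0707]
eef_rot: [3.137, -0.134, -0.01]
contact_force: [-0.0, -0.4, 1.2]
grip_width: 0.0751
finger_force: 0.0
```

{"op": "jog_arm", "data": {"rows": [[0, 0, 0, 0, 0, 0], [0, 0, 0, 0, 0, 0], [0, 0, 0, 0, 0, 0], [0, 0, 0, 0, 0, 0], [0, 0, 0, 0, 0, 0], [0, 0, 0, 0, 0, 0], [0, 0, 0, 0, 0, 0], [0, 0, 0, 0, 0, 0], [0, 0, 0, 0, 0, 0], [0, 0, 0, 0, 0, 0]], "jaw": 0.005, "force": 45}}

```text
time: 7.3
eef_pos: [0.4172, 0.2171, 0.0732]
eef_rot: [-3.138, 0.134, -0.0]
contact_force: [1.6, -0.2, -7.7]
grip_width: 0.0139
finger_force: 45.0
```

Run:
```python
from h import *
snap('top','t6');s=r.read_state(); print(s['eef_pos'],s['eef_rot'],s['contact_force'],s['grip_width'])
im=cv2.cvtColor(cv2.imread('pics/t6.png'),cv2.COLOR_BGR2HSV)
k,l,st,ce=cv2.connectedComponentsWithStats(cv2.inRange(im,(45,80,100),(80,255,255)))
for i in range(1,k):
  if st[i,4]>20: print(st[i],at('t6',ce[i],.074))
```

```text
[0.41719234 0.21706335 0.07313565] [-3.13850965e+00  1.33888126e-01  3.50769635e-05] [0.92388319 0.9589851  0.1580382 ] 0.013772818647120209
[261 218  13  13 138] [0.50160211 0.20878729 0.074     ]
```

{"op": "jog_arm", "data": {"rows": [[0, 5, 0, 0, 0, 0], [0, 15, 0, 0, 0, 0], [0, 30, 0, 0, 0, 0], [0, 45, 0, 0, 0, 0], [0, 60, 0, 0, 0, 0], [0, 75, 0, 0, 0, 0], [0, 90, 0, 0, 0, 0], [0, 105, 0, 0, 0, 0], [0, 120, 0, 0, 0, 0], [0, 135, 0, 0, 0, 0], [0, 150, 0, 0, 0, 0], [0, 165, 0, 0, 0, 0], [0, 180, 0, 0, 0, 0], [0, 192, 0, 0, 0, 0], [0, 200, 0, 0, 0, 0], [0, 206, 0, 0, 0, 0], [0, 209, 0, 0, 0, 0], [0, 209, 0, 0, 0, 0], [0, 209, 0, 0, 0, 0], [0, 209, 0, 0, 0, 0]]}}

```text
time: 9.02
eef_pos: [0.3989, 0.0084, 0.0731]
eef_rot: [3.138, -0.133, -0.001]
contact_force: [-1.5, -1.8, 2.2]
grip_width: 0.0136
finger_force: 45.0
```

{"op": "jog_arm", "data": {"rows": [[5, 0, 0, 0, 0, 0], [12, 0, 0, 0, 0, 0], [22, 0, 0, 0, 0, 0], [32, 0, 0, 0, 0, 0], [42, 0, 0, 0, 0, 0], [52, 0, 0, 0, 0, 0], [62, 0, 0, 0, 0, 0], [72, 0, 0, 0, 0, 0], [82, 0, 0, 0, 0, 0], [92, 0, 0, 0, 0, 0], [100, 0, 0, 0, 0, 0], [106, 0, 0, 0, 0, 0], [110, 0, 0, 0, 0, 0], [110, 0, 0, 0, 0, 0], [110, 0, 0, 0, 0, 0], [110, 0, 0, 0, 0, 0]]}}

```text
time: 10.35
eef_pos: [0.5067, -0.0002, 0.073]
eef_rot: [3.139, -0.132, -0.008]
contact_force: [-6.5, 0.7, 7.9]
grip_width: 0.0137
finger_force: 45.0
```

Run:
```python
from h import *
snap('top','t7');snap('wrist','w7');snap('scene','s7');s=r.read_state(); print(s['eef_pos'],s['eef_rot'],s['contact_force'],s['grip_width'])
for f in('t7','s7','w7'):
  im=cv2.cvtColor(cv2.imread(f'pics/{f}.png'),cv2.COLOR_BGR2HSV)
  for n,lo,hi,z in(('pad',(45,80,100),(80,255,255),.074),('clip',(25,120,150),(34,255,255),.12)):
    k,l,st,ce=cv2.connectedComponentsWithStats(cv2.inRange(im,lo,hi))
    for i in range(1,k):
      if st[i,4]>20: print(f,n,st[i],ce[i].round(1),at(f,ce[i],z).round(4))
a=cv2.imread('pics/w7.png')[0:320,130:510]
cv2.imwrite('pics/w7c.png',cv2.resize(a,None,fx=1.8,fy=1.8,interpolation=cv2.INTER_CUBIC))
```

```text
[ 5.06650786e-01 -1.51612321e-04  7.29565281e-02] [ 3.13878375 -0.13190534 -0.00779685] [-6.34892335  0.7478177   7.61277424] 0.013796241063914654
t7 pad [329 254  23  15 284] [339.9 261.2] [0.3955 0.0085 0.074 ]
t7 clip [462  91   8   7  52] [465.5  94. ] [ 0.8454 -0.3512  0.12  ]
t7 clip [366 103  18  20 228] [375.1 112.3] [ 0.7989 -0.0985  0.12  ]
t7 clip [209 113  29   6 122] [222.8 115.7] [0.8036 0.3254 0.12  ]
t7 clip [369 143  21  22 271] [378.5 154.7] [ 0.6787 -0.1031  0.12  ]
t7 clip [341 152  11  17 130] [346.2 159.7] [ 0.6674 -0.0152  0.12  ]
s7 pad [270 175  23  18 246] [280.9 184.5] [0.3838 0.0178 0.074 ]
s7 pad [319 223  11  10  89] [323.9 227.7] [ 0.5906 -0.0064  0.074 ]
s7 clip [448 202  17  19 117] [455.9 211.1] [0.8548 0.2807 0.12  ]
s7 clip [334 232  18  13  79] [342.6 238. ] [ 0.6697 -0.0165  0.12  ]
s7 clip [314 245  20  22 189] [323.1 256.5] [ 0.6693 -0.0963  0.12  ]
s7 clip [354 300  18  21 228] [362.8 310.1] [ 0.8462 -0.14    0.12  ]
w7 pad [ 283   57   71   75 4187] [317.7  94.3] [ 0.5918 -0.0056  0.074 ]
w7 clip [309 246  22  28 581] [319.5 259.2] [ 5.172e-01 -2.000e-04  1.200e-01]
w7 clip [285 288   4  31  65] [286.6 303.2] [0.4956 0.0174 0.12  ]
w7 clip [351 292   4  27  54] [352.3 305.1] [ 0.4918 -0.0138  0.12  ]
```

View pics/w7c.png

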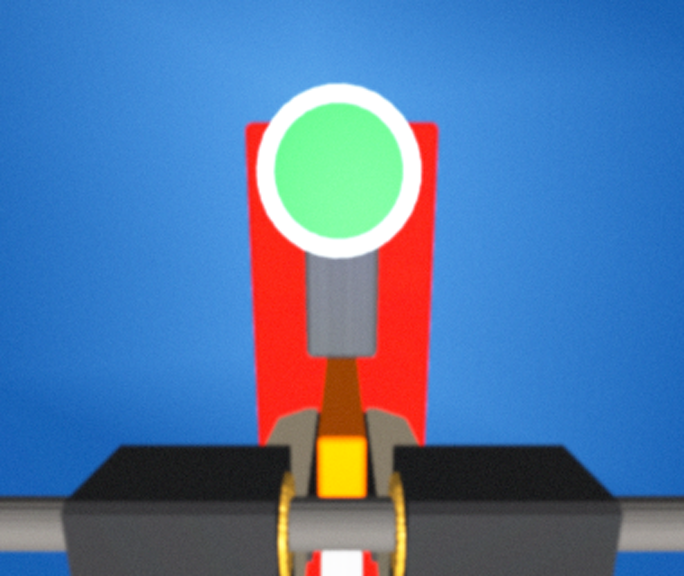

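The wrist crop shows the pad still seated level and centred at (340,170) over the cup. Before the final slide I'll refine the clip position with a projected clip model in both fixed cameras.

Run:
```python
from h import *
from scipy.optimize import least_squares as ls
def faces(x,y,yaw,side):
    A=[(-.023,-.012,.12),(.023,-.012,.12),(.023,.012,.12),(-.023,.012,.12)]
    B=[(-.023,-.012,.12),(.023,-.012,.12),(.023,-.012,.115),(-.023,-.012,.115)]
    C=[(side*.023,-.012,.12),(side*.023,.012,.12),(side*.023,.012,.098),(side*.023,-.012,.098)]
    c,s=np.cos(yaw),np.sin(yaw); 
    return [np.array([(x+c*a-s*b,y+s*a+c*b,z) for a,b,z in f]) for f in (A,B,C)]
for f,side in(('t7',-1),('s7',1)):
    im=cv2.cvtColor(cv2.imread(f'pics/{f}.png'),cv2.COLOR_BGR2HSV)
    u0=proj(f,[.667,-.0155,.12])[0]; x0,y0=(u0-20).astype(int)
    sub=cv2.imread(f'pics/{f}.png')[y0:y0+40,x0:x0+40].astype(float)
    h=cv2.cvtColor(sub.astype(np.uint8),cv2.COLOR_BGR2HSV)
    for lo in ((25,70,60),(25,120,100),(26,150,80)):
        k,l,st,ce=cv2.connectedComponentsWithStats(cv2.inRange(h,lo,(35,255,255)))
        i=l[20,20]; m=ce[i]+[x0,y0]
        def cen(q):
            M=np.zeros((800,800),np.uint8)
            for F in faces(*q,.0873,side):
                cv2.fillConvexPoly(M,np.round((proj(f,F)-[x0,y0]+.5)*20).astype(int),1)
            mo=cv2.moments(M,True); return np.array([mo['m10']/mo['m00'],mo['m01']/mo['m00']])/20+[x0,y0]-.5,mo['m00']/400
        s=ls(lambda q:cen(q)[0]-m,(.667,-.0155),diff_step=.02)
        print(f,lo,st[i,4],round(cen(s.x)[1],1),s.x.round(4),s.fun.round(2))
    # beam sanity
    print(proj(f,[[.680,-.168,.115],[.6407,.2833,.115]]).round(1))
```

```text
t7 (25, 70, 60) 147 163.0 [ 0.6705 -0.0148] [-0.    0.01]
t7 (25, 120, 100) 130 163.5 [ 0.6698 -0.015 ] [-0.    0.01]
t7 (26, 150, 80) 1590 163.2 [ 0.6733 -0.0133] [-0.01 -0.  ]
[[402.2 154.1]
 [237.3 172.7]]
s7 (25, 70, 60) 115 152.0 [ 0.6647 -0.014 ] [0. 0.]
s7 (25, 120, 100) 79 152.0 [ 0.6664 -0.015 ] [-0. -0.]
s7 (26, 150, 80) 1578 151.1 [ 0.6608 -0.0127] [0. 0.]
[[307.8 277.4]
 [398.6 172.3]]
```

To row units: 0.077 m is 77, 0.0016 m is 1.6.

{"op": "jog_arm", "data": {"rows": [[5, 0, 0, 0, 0, 0], [12, 0, 0, 0, 0, 0], [22, 0.5, 0, 0, 0, 0], [32, 1, 0, 0, 0, 0], [42, 1, 0, 0, 0, 0], [52, 1, 0, 0, 0, 0], [60, 1.5, 0, 0, 0, 0], [67, 1.6, 0, 0, 0, 0], [73, 1.6, 0, 0, 0, 0], [77, 1.6, 0, 0, 0, 0], [77, 1.6, 0, 0, 0, 0], [77, 1.6, 0, 0, 0, 0], [77, 1.6, 0, 0, 0, 0]]}}

```text
time: 11.58
eef_pos: [0.5836, -0.0084, 0.073]
eef_rot: [3.139, -0.132, -0.007]
contact_force: [-6.1, -0.1, 6.4]
grip_width: 0.0138
finger_force: 45.0
```

Run:
```python
from h import *
snap('scene','s8');s=r.read_state(); print(s['eef_pos'],s['eef_rot'],s['contact_force'],s['grip_width'],s['time'])
print(tool([.583,-.0082,.073]).round(4))
```

```text
[ 0.58358012 -0.00836423  0.07297447] [ 3.13864444 -0.13217945 -0.00697078] [-5.67159075  0.52676196  6.33667438] 0.013204055172456368 11.6333
[-0.0006 -0.0001 -0.    ]
```

{"op": "jog_arm", "data": {"rows": [[0, 0, 0, 0, 0, 0], [0, 0, 0, 0, 0, 0], [0, 0, 0, 0, 0, 0], [0, 0, 0, 0, 0, 0]], "jaw": 0.05}}

```text
time: 11.97
eef_pos: [0.5859, -0.0089, 0.0731]
eef_rot: [3.138, -0.133, 0.001]
contact_force: [-0.4, -0.3, -0.2]
grip_width: 0.0359
finger_force: 0.0
```

{"op": "jog_arm", "data": {"rows": [[0, 0, -30, 0, 0, 0], [0, 0, -60, 0, 0, 0], [-40, 0, -65, 0, 0, 0], [-80, 0, -65, 0, 0, 0], [-110, 0, -65, 0, 0, 0], [-110, 0, -65, 0, 0, 0], [-110, 0, -65, 0, 0, 0], [-110, 0, -65, 0, 0, 0]], "jaw": 0}}

```text
time: 12.63
eef_pos: [0.4774, 0.0002, 0.1388]
eef_rot: [3.138, -0.134, 0.004]
contact_force: [0.9, -0.4, -0.5]
grip_width: 0.0003
finger_force: 0.0
```

Run:
```python
from h import *
snap('top','t9');snap('scene','s9');snap('wrist','w9');s=r.read_state(); print(s['eef_pos'],s['eef_rot'],s['contact_force'],s['grip_width'],s['time'])
for f in('t9','s9','w9'):
  im=cv2.cvtColor(cv2.imread(f'pics/{f}.png'),cv2.COLOR_BGR2HSV)
  k,l,st,ce=cv2.connectedComponentsWithStats(cv2.inRange(im,(45,80,100),(80,255,255)))
  for i in range(1,k):
      if st[i,4]>4: print(f,st[i],ce[i].round(1),at(f,ce[i],.09).round(4),at(f,ce[i],.074).round(4))
print(tool([.4724,.0014,.09]).round(4))
a=cv2.resize(cv2.imread('pics/s9.png')[150:300,230:430],None,fx=3,fy=3,interpolation=cv2.INTER_CUBIC)
b=cv2.imread('pics/w9.png')[0:400:2,0:640:2]; b=cv2.resize(b,(200*3-440,100)) 
cv2.imwrite('pics/m9.png',a)
```

```text
[4.77454917e-01 1.90563967e-04 1.38209369e-01] [ 3.13854771e+00 -1.33879298e-01  1.52561005e-03] [-0.84056958 -0.22669755  0.66575486] 0.0003728110739570137 12.7833
s9 [286 193  23  18 250] [296.5 201. ] [ 0.4724 -0.0012  0.09  ] [0.4642 0.0063 0.074 ]
w9 [ 282  198   74   49 2705] [318.9 217.1] [0.4766 0.0015 0.09  ] [0.4713 0.002  0.074 ]
[-0.0052 -0.0008  0.0482]
```

View pics/m9.png

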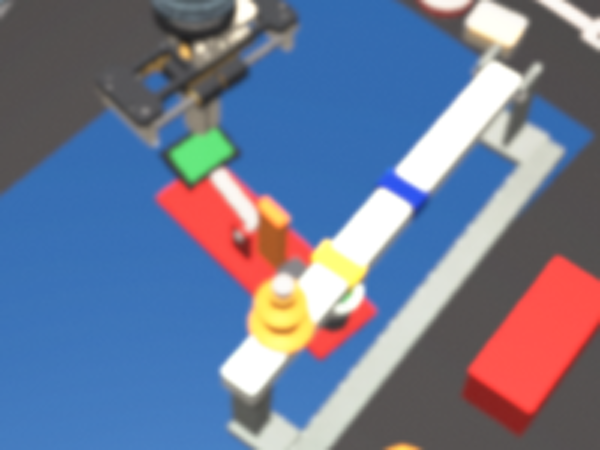

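The crop shows the jack under the beam with the pad peeking out beyond it at (345,297), directly beneath the yellow clip. The base front corners are at (322,358) and (378,311), so I can use them as a check.

Run:
```python
from h import *
k=lambda x,y:(230+(x+.5)/3-.5,150+(y+.5)/3-.5)
a,b,d=[at('s9',k(*q),.012)[:2] for q in((322,358),(378,311),(157,198))]
print(a.round(4),b.round(4),d.round(4),np.linalg.norm(a-b)); n=(b-a)/np.linalg.norm(b-a); X=np.array([n[1],-n[0]]); print('cup',((a+b)/2-.025*X).round(4))
t=np.linspace(0,2*np.pi,73)
u=(proj('s9',np.c_[.6675+.025*np.cos(t),-.015+.025*np.sin(t),0*t+.070])-[230,150]+.5)*3-.5
print('pred flange right',u[u[:,0].argmax()].round(0),'bottom',u[u[:,1].argmax()].round(0))
```

```text
[ 0.6902 -0.0563] [0.6968 0.021 ] [ 0.4388 -0.0363] 0.07756199602676468
cup [ 0.6686 -0.0155]
pred flange right [361. 290.] bottom [337. 312.]
```

To row units: -0.014 m is -14, -0.006 m is -6.

{"op": "jog_arm", "data": {"rows": [[-4, 0, 20, 0, 0, 0], [-4, 0, 35, 0, 0, 0], [-4, 0, 42, 0, 0, 0], [-5, 0, 46, 0, 0, 0], [-5, 0, 50, 0, 0, 0], [-6, 0, 54, 0, 0, 0], [-7, 0, 58, 0, 0, 0], [-8, 0, 62, 0, 0, 0], [-9, 0, 66, 0, 0, 0], [-10, 0, 70, 0, 0, 0], [-11, 0, 74, 0, 0, 0], [-12, 0, 78, 0, 0, 0], [-13, 0, 82, 0, 0, 0], [-13, 0, 85, 0, 0, 0], [-14, 0, 88, 0, 0, 0], [-14, 0, 88, 0, 0, 0]]}}

```text
time: 14.12
eef_pos: [0.4647, 0.0013, 0.0511]
eef_rot: [3.138, -0.134, 0.009]
contact_force: [1.6, 1.2, 7.4]
grip_width: 0.0006
finger_force: 3.9
```

Run:
```python
from h import *
snap('scene','s10');s=r.read_state(); print(s['eef_pos'],s['contact_force'])
```

```text
[0.46472851 0.00134468 0.05134263] [2.05376559 0.60926891 8.6615589 ]
```

To row units: 0.008 m is 8, 0.006 m is 6.

{"op": "jog_arm", "data": {"rows": [[0, 0, 2, 0, 0, 0], [0, 0, 4, 0, 0, 0], [-1, 0, 6, 0, 0, 0], [-1, 0, 8, 0, 0, 0], [-1, 0, 8, 0, 0, 0], [-1, 0, 8, 0, 0, 0]]}}

```text
time: 14.67
eef_pos: [0.4647, 0.0013, 0.0442]
eef_rot: [3.138, -0.134, 0.013]
contact_force: [1.7, 1.3, 11.5]
grip_width: 0.0004
finger_force: 6.0
```

{"op": "jog_arm", "data": {"rows": [[0, 0, 1, 0, 0, 0], [0, 0, 2, 0, 0, 0], [0, 0, 3, 0, 0, 0], [0, 0, 3, 0, 0, 0], [0, 0, 3, 0, 0, 0]]}}

```text
time: 15.08
eef_pos: [0.465, 0.0013, 0.0431]
eef_rot: [3.137, -0.134, 0.014]
contact_force: [-4.7, 1.8, 32.6]
grip_width: 0.0006
finger_force: 16.4
```

Run:
```python
from h import *
snap('scene','s11');s=r.read_state(); print(s['eef_pos'],s['contact_force'])
```

```text
[0.46498319 0.00125758 0.04309557] [-3.72214563  2.39067241 33.54575933]
```

{"op": "jog_arm", "data": {"rows": [[0, 0, -4, 0, 0, 0], [0, 0, -8, 0, 0, 0], [1, 0, -12, 0, 0, 0], [2, 0, -16, 0, 0, 0], [3, 0, -20, 0, 0, 0], [4, 0, -24, 0, 0, 0], [5, 0, -28, 0, 0, 0], [6, 0, -32, 0, 0, 0], [7, 0, -36, 0, 0, 0], [8, 0, -40, 0, 0, 0], [9, 0, -44, 0, 0, 0], [10, 0, -48, 0, 0, 0], [11, 0, -53, 0, 0, 0], [11, 0, -60, 0, 0, 0], [11, 0, -68, 0, 0, 0], [11, 0, -68, 0, 0, 0], [11, 0, -68, 0, 0, 0], [11, 0, -68, 0, 0, 0]]}}

```text
time: 16.63
eef_pos: [0.4716, 0.001, 0.107]
eef_rot: [-3.139, 0.134, 0.001]
contact_force: [-0.2, -0.0, 0.1]
grip_width: 0.0005
finger_force: 0.0
```

Run:
```python
from h import *
k=lambda x,y:(230+(x+.5)/3-.5,150+(y+.5)/3-.5)
snap('scene','s12');snap('wrist','w12');s=r.read_state(); print(s['eef_pos'],s['contact_force'])
for f in('s12','w12'):
  im=cv2.cvtColor(cv2.imread(f'pics/{f}.png'),cv2.COLOR_BGR2HSV)
  n,l,st,ce=cv2.connectedComponentsWithStats(cv2.inRange(im,(45,80,100),(80,255,255)))
  for i in range(1,n):
      if st[i,4]>20: print(f,st[i],ce[i].round(1),at(f,ce[i],.09).round(4))
a=[cv2.resize(cv2.imread(f'pics/{f}.png')[150:300,230:430],None,fx=2,fy=2,interpolation=cv2.INTER_CUBIC) for f in('s11','s12')]
cv2.imwrite('pics/m12.png',np.hstack(a))
```

```text
[0.47156758 0.00098415 0.10679815] [-0.05503859  0.19535948 -1.37814711]
s12 [286 194  23  17 210] [296.4 202. ] [ 0.4748 -0.0039  0.09  ]
w12 [ 277  201   86   55 3096] [319.3 220. ] [0.4787 0.0014 0.09  ]
```

View pics/m12.png

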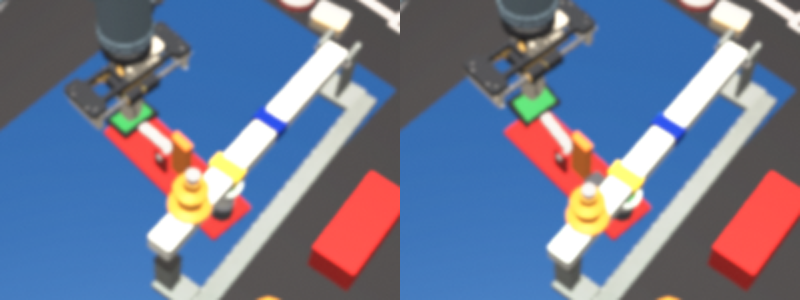

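Left (pressed): the beam is raised on the jack. Right (released): the beam is back down and the handle fully up, with the jack unmoved (front corner (613,238)). Second press next.

Units first: shifts go in mm and turns go in units of 0.25 rad. So 0.068 m is 68, 0.067 m is 67.

{"op": "jog_arm", "data": {"rows": [[0, 0, 8, 0, 0, 0], [0, 0, 15, 0, 0, 0], [-1, 0, 20, 0, 0, 0], [-2, 0, 24, 0, 0, 0], [-3, 0, 28, 0, 0, 0], [-4, 0, 32, 0, 0, 0], [-5, 0, 36, 0, 0, 0], [-6, 0, 40, 0, 0, 0], [-7, 0, 44, 0, 0, 0], [-8, 0, 48, 0, 0, 0], [-9, 0, 52, 0, 0, 0], [-10, 0, 56, 0, 0, 0], [-11, 0, 60, 0, 0, 0], [-11, 0, 63, 0, 0, 0], [-11, 0, 65, 0, 0, 0], [-11, 0, 67, 0, 0, 0], [-11, 0, 68, 0, 0, 0], [-11, 0, 68, 0, 0, 0], [-11, 0, 68, 0, 0, 0], [-11, 0, 68, 0, 0, 0]]}}

```text
time: 18.4
eef_pos: [0.4647, 0.0014, 0.043]
eef_rot: [3.138, -0.134, 0.013]
contact_force: [-4.5, 3.2, 34.0]
grip_width: 0.0003
finger_force: 17.3
```

{"op": "jog_arm", "data": {"rows": [[0, 0, 0, 0, 0, 0], [0, 0, 0, 0, 0, 0], [0, 0, 0, 0, 0, 0], [0, 0, 0, 0, 0, 0], [0, 0, 0, 0, 0, 0], [0, 0, 0, 0, 0, 0]]}}

```text
time: 18.9
eef_pos: [0.4646, 0.0014, 0.043]
eef_rot: [3.138, -0.134, 0.013]
contact_force: [-4.6, 3.3, 34.6]
grip_width: 0.0003
finger_force: 17.3
```

Run:
```python
from h import *
snap('scene','s13');snap('top','t13')
d={}
for f in('s11','s13','s12'):
  im=cv2.cvtColor(cv2.imread(f'pics/{f}.png'),cv2.COLOR_BGR2HSV)
  n,l,st,ce=cv2.connectedComponentsWithStats(cv2.inRange(im,(25,120,100),(34,255,255)))
  print(f,[ce[i].round(1).tolist() for i in range(1,n) if st[i,4]>40 and 300<ce[i][0]<350 and 200<ce[i][1]<270])
```

```text
s11 [[343.9, 233.8], [324.0, 250.3]]
s13 [[343.8, 233.8], [323.9, 250.2]]
s12 [[342.6, 238.0], [323.1, 256.6]]
```

The second press gives the same raised beam as the first, and the push is steady at 34 N, so I'm handing it in.

```bash
python3 -c "
from plant import r
print(r.close_job())"
```

```text
the job is handed in; nothing more can be done
None
```

The job is handed in at about 19 s: the pad is seated green face up and, by camera measurement, within about 1–2 mm of centred under the yellow clip, and after a full press, full rise and second full press I'm still holding the handle down with about 34 N, so only the jack carries the raised beam.

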